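# Return mixed-up sample vials to their colour-coded holders

### The job

The four sample vials were put back in the wrong holders. Bring each vial to the holder of its cap-top colour (red to red, blue to blue, green to green, yellow to yellow), parking a vial in the empty black holder where you need room; a holder takes only one vial. Keep the vials upright and leave every one standing flat in its own holder, with the black one empty again.

Things in the scene. Friction and masses are not known exactly. Their poses are not given: they have to be found in the camera images.
- vial_red: small clear empty glass vial with a black screw cap whose top carries a red disc 23 mm across; glass body 28 mm in diameter, narrowing to the 22 mm cap above about 38 mm; 62 mm high in all, about 0.03 kg; loose, upright. Origin: centre of its underside, z up the axis. Grip it from above round the body or the cap
- vial_blue: small clear empty glass vial with a black screw cap whose top carries a blue disc 23 mm across; glass body 28 mm in diameter, narrowing to the 22 mm cap above about 38 mm; 62 mm high in all, about 0.03 kg; loose, upright. Origin: centre of its underside, z up the axis. Grip it from above round the body or the cap
- vial_green: small clear empty glass vial with a black screw cap whose top carries a green disc 23 mm across; glass body 28 mm in diameter, narrowing to the 22 mm cap above about 38 mm; 62 mm high in all, about 0.03 kg; loose, upright. Origin: centre of its underside, z up the axis. Grip it from above round the body or the cap
- vial_yellow: small clear empty glass vial with a black screw cap whose top carries a yellow disc 23 mm across; glass body 28 mm in diameter, narrowing to the 22 mm cap above about 38 mm; 62 mm high in all, about 0.03 kg; loose, upright. Origin: centre of its underside, z up the axis. Grip it from above round the body or the cap
- holder_red: red holder, home of the red-topped vial. Fixed round plastic dish 68 mm across the foot and 14 mm high, with a round open pocket 44 mm wide for one vial; its floor is 4 mm above the worktable. Origin: centre of its underside, on the worktable (z = 0), z up
- holder_blue: blue holder, home of the blue-topped vial. Fixed round plastic dish 68 mm across the foot and 14 mm high, with a round open pocket 44 mm wide for one vial; its floor is 4 mm above the worktable. Origin: centre of its underside, on the worktable (z = 0), z up
- holder_green: green holder, home of the green-topped vial. Fixed round plastic dish 68 mm across the foot and 14 mm high, with a round open pocket 44 mm wide for one vial; its floor is 4 mm above the worktable. Origin: centre of its underside, on the worktable (z = 0), z up
- holder_yellow: yellow holder, home of the yellow-topped vial. Fixed round plastic dish 68 mm across the foot and 14 mm high, with a round open pocket 44 mm wide for one vial; its floor is 4 mm above the worktable. Origin: centre of its underside, on the worktable (z = 0), z up
- holder_black: black holder, the spare: empty at the start, belongs to no vial. Fixed round plastic dish 68 mm across the foot and 14 mm high, with a round open pocket 44 mm wide for one vial; its floor is 4 mm above the worktable. Origin: centre of its underside, on the worktable (z = 0), z up

How it is judged:
At the end, for the whole second after the job is handed in: Each vial stands upright (within 0.1 rad), released and at rest on the floor of the holder of its own colour: axes within 12 mm, underside less than 8 mm above the holder's underside. So the black holder is empty (horizontal distance between vial_red and holder_red below 0.012 m and z of vial_red in the frame of holder_red below 0.008 m and angle between each of vial_red, vial_blue, vial_green, vial_yellow's own z axis and vertical below 0.1 rad and linear speed of each of vial_red, vial_blue, vial_green, vial_yellow below 0.02 m/s and horizontal distance between vial_blue and holder_blue below 0.012 m and z of vial_blue in the frame of holder_blue below 0.008 m and horizontal distance between vial_green and holder_green below 0.012 m and z of vial_green in the frame of holder_green below 0.008 m and horizontal distance between vial_yellow and holder_yellow below 0.012 m and z of vial_yellow in the frame of holder_yellow below 0.008 m); the robot touches nothing.
It fails at once if a vial is tipped over (more than 0.6 rad from upright) (angle between any of vial_red, vial_blue, vial_green, vial_yellow's own z axis and vertical above 0.6 rad).
It also fails if it takes over 102 s, if anything falls off the work surface, if the arm or the gripper's body presses on something with over 40 N, if the wrist force passes 120 N, or if a joint passes its speed limit or range.

### The arm

A 7-joint arm with a two-finger parallel gripper is mounted at the origin on a cart in front of the work surface, level with it; the furniture and walls round the work are solid. World frame = base frame: x ahead of the robot, y to its left, z up, the work surface at z = 0. Lengths are in m, angles in rad, forces in N, time in s.
With the tool pointing down it reaches from about 0.4 to 0.875 m from the base axis. Payload 19.3 kg.
Tool frame: the origin (TCP) lies midway between the tips of the shut fingers; the grasp point (between the pads) lies bot.pinch_z behind it (bot.pinch_z is the distance from the TCP to the grasp point, in m); z points along the fingers, y is the line along which they close (so a half turn about z gives the same grasp; the last joint's range is limited). The gripper opens to 85 mm and grips with 20 to 120 N. Pads are 22 mm wide; open, the fingers measure 114 mm over their backs; the gripper's body (76 mm by 85 mm) begins 54 mm behind the grasp point. The pads swing forward as they close: fully open they stand 13 mm farther back than shut.
Start: joints at [1.155, 0.521, -0.036, 1.599, 0.021, 1.021, -0.113], TCP at [0.212, -0.588, 0.192] pointing down, gripper open.
Joint ranges: [-2.91, 2.91], [-0.3, 2.13], [-1.5, 1.42], [0.17, 2.43], [-1.26, 4.41], [0.16, 1.93], [-2.52, 2.52]. Speed limits (rad/s): [1.89, 1.89, 2.39, 2.39, 3.01, 3.01, 3.01].

### API

Orientations are given as [roll, pitch, yaw] about the fixed x, y, z axes, in that order (R = Rz(yaw) Ry(pitch) Rx(roll)).
In Python, from workcell import readout, grab_frame, camera_info, workorder, bot gives the robot as it stands. The module is installed in compiled form; this text tells all that it offers.
- The arm moves only by the tool drive_tool, never from a script. Its argument "targets" is a list of rows, each an object of numbers: "dx", "dy", "dz": the shift along the tool's x, y, z as a fraction of full scale; "yaw": the turn about the tool's z as a fraction of full scale; "fingers": the closure, from 0 (fully open) to 1 (shut). In form: [{"dx": .., "dy": .., "dz": .., "yaw": .., "fingers": ..}, ...]. A call has 1 to 20 rows; each row shifts and turns the commanded pose from where the row before left it, along the tool's axes as they then stand; what a row does not reach is not made up. Full scale, the value 1, is 0.1 m for a shift and 90 degrees for a turn. A row lasts 1/10 s, in which the tool goes at most 50 mm and 8.59 degrees, less where a joint would pass 70% of its speed; a pose out of reach is approached as far as the arm can. A call with a number of a shift or a turn outside -1 to 1 is refused whole. A call with a gripper value outside its range is refused whole. The fingers move at their own pace and stop on an object; "squeeze" is the grip in N (left out, the last holds). Time passes only in rows, so rows that do not move let the fingers close. It gives the time, the measured TCP pose, the force, the opening and the grip force at its end, in the units of the state.
- readout.observe(): the state, without advancing time (a new reading comes with each control period).
- grab_frame(name): name is "side" or "top" or "wrist"; returns the picture (400x640x3 uint8, blue, green, red); there is no depth.
- camera_info(name): a dict with "fx", "fy", "cx", "cy" (pixels), "T" (4x4, takes a point from camera to world coordinates); the wrist camera has in their place "hand_eye" (4x4, takes a point from camera to tool coordinates, whose origin is the TCP and whose axes are the flange's). Camera axes: x right, y up, looking along -z (the intrinsics and any distortion apply to the point x, -y, -z); pixel columns grow to the right and rows downward; lengths in m; the calibration is good to about 2 mm. A picture is of the moment at which its call begins: read the wrist's pose just before it. camera_info takes no time and is no camera call.
- workorder.job_done(): hands the job in; it is judged then, once.
The state is a dict: "clock": time; "qpos": joint angles; "qd": joint speeds; "joint_efforts": joint torques, N m; "position": TCP position; "tool_rot": TCP orientation; "force": force on the tool from outside, world axes, zero at the start; "moment": the same for the moment, N m; "grip_width": finger opening in m; "finger_force": force on a finger pad.
Only numpy, scipy, OpenCV 4.12 (cv2) and the standard library are available. Lean on these libraries where they do the work, as an engineer would, in place of code of your own. Each camera call takes 0.05 s, during which the arm holds its last target. There are 200 camera calls.

## Working session

There is one attempt and no reset: what is moved stays moved. The work goes in short steps, Python scripts to look and compute and a tool call to move; the robot and the scene stay as the last step left them, time stands still between calls to the robot, and variables do not carry over. Pictures are saved under pics/ and viewed, at most 14 in all, crops included, and the job is handed in when it is done.

Besides the shell and the picture viewer there is one more tool, called after ">>>" by a JSON object that holds its "op" and its "data", one argument or row to a line. drive_tool: Moves the arm, as the interface text tells. Shift numbers are shares of 0.1 m and turn numbers shares of 90 degrees, none past 1 either way. Its arguments: {"type":"object","properties":{"targets":{"type":"array","items":{"type":"object","properties":{"dx":{"type":"number","minimum":-1,"maximum":1},"dy":{"type":"number","minimum":-1,"maximum":1},"dz":{"type":"number","minimum":-1,"maximum":1},"yaw":{"type":"number","minimum":-1,"maximum":1},"fingers":{"type":"number"}}}},"squeeze":{"type":"number"}},"required":["targets"]}

```bash
mkdir -p pics; python3 - <<'E'
from workcell import readout, grab_frame, camera_info, bot
import cv2
print(readout.observe(), bot.pinch_z)
for n in("top","side"):
    print(n,camera_info(n)); cv2.imwrite(f"pics/{n}0.png",grab_frame(n))
print(camera_info("wrist"))
E
```

```text
{'clock': 0.0, 'qpos': array([ 1.15475788,  0.52200308, -0.03629597,  1.59998834,  0.02120131,
        1.02110812, -0.11280351]), 'qd': array([-6.35114545e-04,  1.09345338e-04,  2.29654773e-03,  3.65386557e-03,
        6.73397526e-04,  5.22982676e-05,  2.61594878e-05]), 'joint_efforts': array([ 6.67808708e-04, -9.27104187e+01,  1.98025435e+00, -3.69935703e+01,
        1.79210608e-02,  8.14137835e-03, -9.99643675e-07]), 'position': array([ 0.21168347, -0.58766257,  0.19193997]), 'tool_rot': array([-3.14047486e+00,  9.69037962e-05,  3.45798101e-01]), 'force': array([-0.12360103, -0.16137043, -0.09814784]), 'moment': array([ 0.05724085,  0.03798799, -0.00622856]), 'finger_force': 0.0, 'grip_width': 0.08542750383555239} 0.0187
top {'fx': 374.27878569557174, 'fy': 374.27878569557174, 'cx': 323.36046629649127, 'cy': 203.82423053591194, 'T': array([[-2.24975049e-02,  9.92628924e-01, -1.19086869e-01,
         4.42287203e-01],
       [-9.99746893e-01, -2.23500095e-02,  2.57412736e-03,
         1.85201837e-01],
       [-1.06439379e-04,  1.19114639e-01,  9.92880502e-01,
         8.90913915e-01]
[... 199 characters left out ...]
 array([[ 0.81783688,  0.28288612, -0.50111702,  0.07932928],
       [-0.57539248,  0.38967705, -0.71907947, -0.44224291],
       [-0.0081438 ,  0.87642868,  0.48146281,  0.4789381 ],
       [ 0.        ,  0.        ,  0.        ,  1.        ]])}
{'fx': 357.054286825163, 'fy': 357.054286825163, 'cx': 319.3666285357947, 'cy': 205.16665090642616, 'hand_eye': array([[ 7.09970864e-04,  9.63208561e-01,  2.68754096e-01,
         6.78716848e-02],
       [ 9.99998692e-01, -1.07438946e-03,  1.20887903e-03,
        -1.20237432e-03],
       [ 1.45314920e-03,  2.68752886e-01, -9.63208064e-01,
        -1.80774673e-01],
       [ 0.00000000e+00,  0.00000000e+00,  0.00000000e+00,
         1.00000000e+00]])}
```

View pics/top0.png

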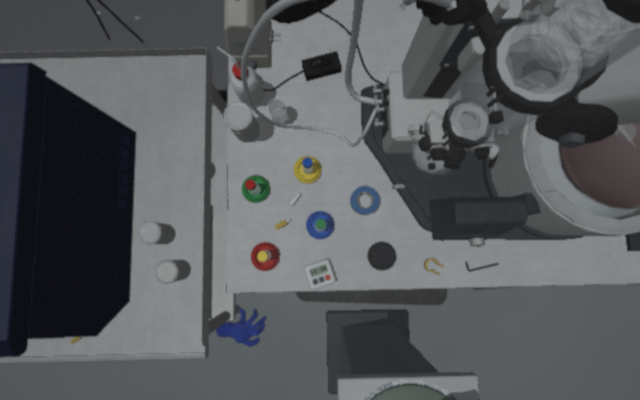

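View pics/side0.png

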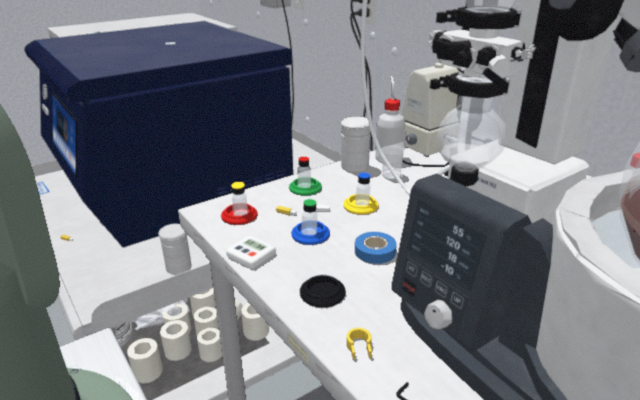

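Top view: yellow vial in the red holder (265,256), red in green (256,188), blue in yellow (308,169) and green in blue (320,225). Black (382,256) is empty, and the side view agrees. Next I measure positions in both views.

```bash
cat > h.py <<'E'
import cv2,numpy as np
from workcell import readout, grab_frame, camera_info
def cam_T(n):
    c=camera_info(n)
    if n!="wrist": return c,c["T"]
    from scipy.spatial.transform import Rotation as R
    s=readout.observe(); T=np.eye(4); T[:3,:3]=R.from_euler("xyz",s["tool_rot"]).as_matrix(); T[:3,3]=s["position"]
    return c,T@c["hand_eye"]
def cast(c,T,u,v,z):
    d=T[:3,:3]@np.array([(u-c["cx"])/c["fx"],-(v-c["cy"])/c["fy"],-1]); o=T[:3,3]
    return o+d*(z-o[2])/d[2]
HUE=dict(red=(172,8),yellow=(20,35),green=(50,85),blue=(105,128))
def mask(img,col):
    h,s,v=cv2.split(cv2.cvtColor(img,cv2.COLOR_BGR2HSV)); a,b=HUE[col]
    m=((h>=a)|(h<=b)) if a>b else ((h>=a)&(h<=b))
    return (m&(s>120)&(v>50)).astype(np.uint8)*255
def blobs(img,col,amin=25):
    cs,_=cv2.findContours(mask(img,col),cv2.RETR_EXTERNAL,cv2.CHAIN_APPROX_NONE)
    out=[]
    for q in cs:
        a=cv2.contourArea(q)
        if a>=amin:
            e=cv2.fitEllipse(q); out.append((round(e[0][0],1),round(e[0][1],1),a,np.round(e[1],1)))
    return out
E
python3 - <<'E'
from h import *
for n,roi in(("top",(225,145,415,285)),("side",(200,150,420,310))):
    c,T=cam_T(n); img=cv2.imread(f"pics/{n}0.png"); x0,y0,x1,y1=roi
    z=np.zeros_like(img); z[y0:y1,x0:x1]=img[y0:y1,x0:x1]
    for col in HUE:
        for b in blobs(z,col):
            print(n,col,b,"z.010",cast(c,T,b[0],b[1],.010).round(3)[:2],"z.066",cast(c,T,b[0],b[1],.066).round(3)[:2])
    g=cv2.cvtColor(img,cv2.COLOR_BGR2GRAY); m=np.zeros_like(g); m[y0:y1,x0:x1]=(g[y0:y1,x0:x1]<45)*255
    for q in cv2.findContours(m,cv2.RETR_EXTERNAL,cv2.CHAIN_APPROX_NONE)[0]:
        if cv2.contourArea(q)>300:
            e=cv2.fitEllipse(q); print(n,"black",e,cast(c,T,*e[0],.010).round(3))
E
```

```text
top red (264.2, 256.1, 512.5, array([24.9, 26.5])) z.010 [0.428 0.324] z.066 [0.429 0.315]
top red (249.9, 184.2, 58.5, array([8.4, 9. ])) z.010 [0.599 0.357] z.066 [0.589 0.346]
top yellow (262.1, 256.0, 66.0, array([8.9, 9.8])) z.010 [0.429 0.328] z.066 [0.43  0.319]
top yellow (306.9, 169.5, 301.0, array([24.1, 24.3])) z.010 [0.632 0.22 ] z.066 [0.62  0.218]
top green (255.3, 188.5, 235.5, array([22.6, 24.2])) z.010 [0.588 0.344] z.066 [0.579 0.334]
top blue (319.4, 224.6, 316.0, array([23.5, 24.3])) z.010 [0.499 0.193] z.066 [0.495 0.193]
top blue (364.5, 199.9, 481.5, array([24.3, 25.3])) z.010 [0.555 0.085] z.066 [0.548 0.091]
top blue (307.0, 162.4, 47.0, array([7.6, 8.1])) z.010 [0.649 0.22 ] z.066 [0.636 0.218]
side red (238.6, 214.3, 364.0, array([18.5, 34.3])) z.010 [0.423 0.314] z.066 [0.382 0.224]
side red (303.4, 159.1, 31.0, array([4.4, 9.6])) z.010 [0.656 0.452] z.066 [0.587 0.345]
side yellow (283.4, 209.7, 58.0, array([ 5.6, 14.6])) z.010 [0.499 0.281] z.066 [0.448 0.194]
side yellow (360.3, 204.4, 343.0, array([18.1, 32.9])) z.010 [0.626 0.213] z.066 [0.561 0.135]

[... 217 characters left out ...]
0, array([15.3, 29.5])) z.010 [0.584 0.336] z.066 [0.523 0.243]
side blue (375.2, 247.2, 982.5, array([30.4, 41.3])) z.010 [0.555 0.086] z.066 [0.498 0.023]
side blue (310.3, 232.9, 434.5, array([21.2, 36. ])) z.010 [0.494 0.184] z.066 [0.444 0.11 ]
side blue (257.6, 179.7, 27.0, array([6.6, 9.1])) z.010 [0.521 0.42 ] z.066 [0.469 0.317]
side blue (363.7, 175.5, 50.5, array([ 5.6, 12.3])) z.010 [0.711 0.306] z.066 [0.636 0.217]
side black ((322.29766845703125, 291.34332275390625), (29.597007751464844, 42.869632720947266), 90.39655303955078) [0.418 0.043 0.01 ]
side black ((235.11741638183594, 170.25482177734375), (46.05005645751953, 111.65853881835938), 79.77542114257812) [0.505 0.489 0.01 ]
```

>>> {"op": "drive_tool", "data": {
  "targets": [
    {"yaw": -0.0867,"fingers": 0},
    {"yaw": -0.0867},
    {"yaw": -0.0867},
    {"yaw": -0.0867},
    {"yaw": -0.0867},
    {"yaw": -0.0867},
    {"yaw": -0.0867},
    {"yaw": -0.0867},
    {"yaw": -0.0867},
    {"dx": 0.4,"dy": 0.165},
    {"dx": 0.4,"dy": 0.165},
    {"dx": 0.4,"dy": 0.165},
    {"dx": 0.4,"dy": 0.165},
    {"dx": 0.4,"dy": 0.165},
    {"dx": 0.4,"dy": 0.165},
    {"dx": 0.4,"dy": 0.165},
    {"dx": 0.4,"dy": 0.165},
    {"dx": 0.4,"dy": 0.165},
    {}
  ],
  "squeeze": 20
}}

```text
invalid input
```

>>> {"op": "drive_tool", "data": {
  "targets": [
    {"dx": 0,"dy": 0,"dz": 0,"yaw": -0.0867,"fingers": 0},
    {"dx": 0,"dy": 0,"dz": 0,"yaw": -0.0867,"fingers": 0},
    {"dx": 0,"dy": 0,"dz": 0,"yaw": -0.0867,"fingers": 0},
    {"dx": 0,"dy": 0,"dz": 0,"yaw": -0.0867,"fingers": 0},
    {"dx": 0,"dy": 0,"dz": 0,"yaw": -0.0867,"fingers": 0},
    {"dx": 0,"dy": 0,"dz": 0,"yaw": -0.0867,"fingers": 0},
    {"dx": 0,"dy": 0,"dz": 0,"yaw": -0.0867,"fingers": 0},
    {"dx": 0,"dy": 0,"dz": 0,"yaw": -0.0867,"fingers": 0},
    {"dx": 0,"dy": 0,"dz": 0,"yaw": -0.0867,"fingers": 0}
  ],
  "squeeze": 20
}}

```text
clock: 1.0
position: [0.2117, -0.5878, 0.1922]
tool_rot: [-3.141, -0.001, 1.577]
force: [0.1, 0.4, -0.3]
grip_width: 0.0858
finger_force: 0.0
```

>>> {"op": "drive_tool", "data": {
  "targets": [
    {"dx": 0.4,"dy": 0.165,"dz": 0,"yaw": 0,"fingers": 0},
    {"dx": 0.4,"dy": 0.165,"dz": 0,"yaw": 0,"fingers": 0},
    {"dx": 0.4,"dy": 0.165,"dz": 0,"yaw": 0,"fingers": 0},
    {"dx": 0.4,"dy": 0.165,"dz": 0,"yaw": 0,"fingers": 0},
    {"dx": 0.4,"dy": 0.165,"dz": 0,"yaw": 0,"fingers": 0},
    {"dx": 0.4,"dy": 0.165,"dz": 0,"yaw": 0,"fingers": 0},
    {"dx": 0.4,"dy": 0.165,"dz": 0,"yaw": 0,"fingers": 0},
    {"dx": 0.4,"dy": 0.165,"dz": 0,"yaw": 0,"fingers": 0},
    {"dx": 0.4,"dy": 0.165,"dz": 0,"yaw": 0,"fingers": 0},
    {"dx": 0.39,"dy": 0.07,"dz": 0,"yaw": 0,"fingers": 0},
    {"dx": 0.39,"dy": 0.07,"dz": 0,"yaw": 0,"fingers": 0},
    {"dx": 0.39,"dy": 0.07,"dz": 0,"yaw": 0,"fingers": 0},
    {"dx": 0.39,"dy": 0.07,"dz": 0,"yaw": 0,"fingers": 0},
    {"dx": 0.39,"dy": 0.07,"dz": 0,"yaw": 0,"fingers": 0},
    {"dx": 0.39,"dy": 0.07,"dz": 0,"yaw": 0,"fingers": 0},
    {"dx": 0.39,"dy": 0.07,"dz": 0,"yaw": 0,"fingers": 0},
    {"dx": 0.39,"dy": 0.07,"dz": 0,"yaw": 0,"fingers": 0},
    {"dx": 0.39,"dy": 0.07,"dz": 0,"yaw": 0,"fingers": 0},
    {"dx": 0.39,"dy": 0.07,"dz": 0,"yaw": 0,"fingers": 0},
    {"dx": 0,"dy": 0,"dz": 0,"yaw": 0,"fingers": 0}
  ]
}}

```text
clock: 3.0
position: [0.4298, 0.1672, 0.1925]
tool_rot: [3.142, -0.003, 1.577]
force: [-0.5, -0.4, -0.2]
grip_width: 0.0857
finger_force: 0.0
```

```bash
cat > look.py <<'E'
import sys
from h import *
s=readout.observe(); print(s["clock"],s["position"].round(4),s["tool_rot"].round(3))
c,T=cam_T("wrist"); img=grab_frame("wrist"); cv2.imwrite(f"pics/{sys.argv[1]}.png",img)
for col in HUE:
    for b in blobs(img,col,150):
        print(col,b,"z.010",cast(c,T,b[0],b[1],.010).round(4)[:2],"z.066",cast(c,T,b[0],b[1],.066).round(4)[:2])
E
python3 look.py w1
```

```text
3.0 [0.4298 0.1672 0.1925] [ 3.142e+00 -3.000e-03  1.577e+00]
red (318.6, 18.4, 1775.5, array([48.5, 72.2])) z.010 [0.4275 0.3147] z.066 [0.4276 0.3025]
yellow (294.2, 359.6, 253.0, array([21.5, 24.9])) z.010 [ 0.4005 -0.0563] z.066 [ 0.4048 -0.0113]
yellow (520.5, 122.0, 2344.0, array([60.1, 68.8])) z.010 [0.6284 0.2228] z.066 [0.5976 0.2248]
yellow (396.3, 51.7, 343.0, array([12.8, 38.9])) z.010 [0.501  0.2867] z.066 [0.4898 0.2788]
yellow (321.0, 4.4, 206.0, array([11. , 28.1])) z.010 [0.4296 0.3263] z.066 [0.4294 0.3124]
green (398.4, 160.4, 468.0, array([23.6, 25.4])) z.010 [0.5097 0.1838] z.066 [0.4972 0.1918]
green (492.6, 4.0, 410.0, array([32.2, 53.1])) z.010 [0.5865 0.3277] z.066 [0.5621 0.3136]
blue (435.4, 250.6, 1420.5, array([51.3, 59.4])) z.010 [0.5567 0.0851] z.066 [0.537  0.1084]
blue (387.1, 149.2, 3227.5, array([62.6, 65.7])) z.010 [0.4975 0.1951] z.066 [0.4869 0.2014]
blue (565.4, 129.2, 503.5, array([23.1, 27.8])) z.010 [0.6743 0.2161] z.066 [0.6365 0.2192]
blue (210.7, 14.5, 826.5, array([28.4, 44.8])) z.010 [0.3281 0.3172] z.066 [0.3436 0.3047]
```

View pics/w1.png

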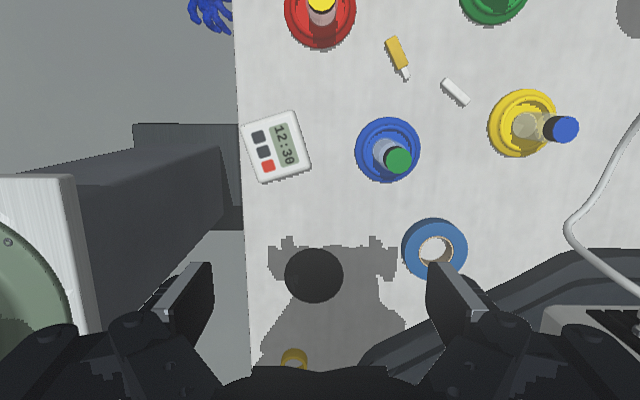

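Wrist view: the blue holder with the green cap is at (398,160), the yellow holder with the blue cap at (565,129), and the red holder with the yellow cap at the upper edge. The empty black holder is at about (314,275).

```bash
python3 - <<'E'
from h import *
c,T=cam_T("wrist")
g=cv2.cvtColor(cv2.imread("pics/w1.png"),cv2.COLOR_BGR2GRAY); print(g[275,314],g[330,340])
for th in (50,60,75):
    m=(g<th).astype(np.uint8)*255; m[:, :265]=0; m[:,360:]=0; m[:235]=0; m[312:]=0
    for q in cv2.findContours(cv2.morphologyEx(m,cv2.MORPH_OPEN,np.ones((5,5))),cv2.RETR_EXTERNAL,cv2.CHAIN_APPROX_NONE)[0]:
        if cv2.contourArea(q)>500:
            e=cv2.fitEllipse(q); print(th,e,cast(c,T,*e[0],.007).round(4))
c,T=cam_T("top"); g=cv2.cvtColor(cv2.imread("pics/top0.png"),cv2.COLOR_BGR2GRAY)
m=(g<70).astype(np.uint8)*255; m[:,:362]=0; m[:,402:]=0;m[:236]=0;m[278:]=0
for q in cv2.findContours(m,cv2.RETR_EXTERNAL,cv2.CHAIN_APPROX_NONE)[0]:
    if cv2.contourArea(q)>200:
        e=cv2.fitEllipse(q); print(e,cast(c,T,*e[0],.007).round(4))
E
```

```text
50 112
60 ((313.6637268066406, 275.4225158691406), (53.47356033325195, 57.49565505981445), 86.44641876220703) [0.4229 0.05   0.007 ]
75 ((313.3080139160156, 275.1516418457031), (54.17196273803711, 58.216835021972656), 92.92884063720703) [0.4225 0.0503 0.007 ]
((381.5156555175781, 255.5799560546875), (26.420536041259766, 26.991172790527344), 132.76023864746094) [0.4233 0.0496 0.007 ]
```

>>> {"op": "drive_tool", "data": {
  "targets": [
    {"dx": 0.38,"dy": 0,"dz": 0,"yaw": 0,"fingers": 0},
    {"dx": 0.38,"dy": 0,"dz": 0,"yaw": 0,"fingers": 0},
    {"dx": 0.38,"dy": 0,"dz": 0,"yaw": 0,"fingers": 0},
    {"dx": 0.38,"dy": 0,"dz": 0,"yaw": 0,"fingers": 0},
    {"dx": 0,"dy": 0,"dz": 0.3,"yaw": 0,"fingers": 0},
    {"dx": 0,"dy": 0,"dz": 0.3,"yaw": 0,"fingers": 0},
    {"dx": 0,"dy": 0,"dz": 0.3,"yaw": 0,"fingers": 0},
    {"dx": 0,"dy": 0,"dz": 0.3,"yaw": 0,"fingers": 0},
    {"dx": 0,"dy": 0,"dz": 0.25,"yaw": 0,"fingers": 0},
    {"dx": 0,"dy": 0,"dz": 0.25,"yaw": 0,"fingers": 0},
    {"dx": 0,"dy": 0,"dz": 0,"yaw": 0,"fingers": 0}
  ],
  "squeeze": 20
}}

```text
clock: 4.15
position: [0.4286, 0.3119, 0.0201]
tool_rot: [-3.138, 0.003, 1.571]
force: [-0.1, -0.4, 0.4]
grip_width: 0.0856
finger_force: 0.0
```

```bash
python3 - <<'E'
from h import *
cv2.imwrite("pics/s1.png",cv2.resize(grab_frame("side")[100:300,150:450],None,fx=2.6,fy=2.6))
E
```

```text
(no output)
```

View pics/s1.png

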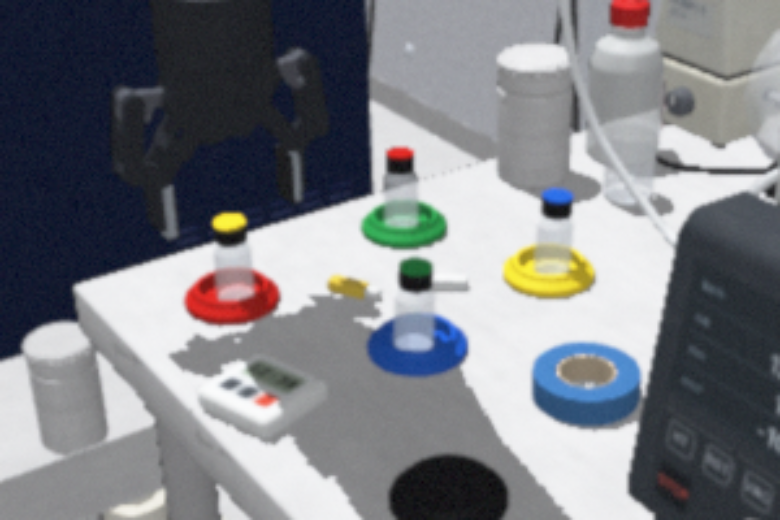

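The side picture shows the gripper well above the vial, although the reading says z = 0.02. I'll check that before closing.

```bash
python3 - <<'E'
from h import *
s=readout.observe(); print({k:np.round(s[k],4) for k in("clock","qpos","position","force")})
c,T=cam_T("side")
for p in (s["position"],[.429,.312,.1],[.429,.312,.15],[.43,.319,.066]):
    q=np.linalg.inv(T)@np.r_[p,1]; print(p,c["cx"]+c["fx"]*q[0]/-q[2],c["cy"]+c["fy"]*q[1]/q[2])
cv2.imwrite("pics/s2.png",cv2.resize(grab_frame("side")[100:300,150:450],None,fx=2,fy=2))
E
python3 look.py w2
```

```text
{'clock': np.float64(4.2), 'qpos': array([-0.3245,  0.688 , -0.5757,  1.948 ,  0.5829,  0.6788, -1.2643]), 'position': array([0.4293, 0.3128, 0.0218]), 'force': array([ 0.4191,  0.9745, -0.0617])}
[0.42927628 0.31281088 0.02182934] 241.3117710046107 207.9911466459347
[0.429, 0.312, 0.1] 237.6944558179192 169.07738058709685
[0.429, 0.312, 0.15] 235.16889564305296 142.282865235722
[0.43, 0.319, 0.066] 238.02726819946434 184.91161728723227
4.25 [0.4298 0.3135 0.0229] [-3.141e+00  1.000e-03  1.571e+00]
red (317.5, 205.9, 6596.0, array([104.5, 110.1])) z.010 [0.4281 0.3285] z.066 [0.4284 0.3442]
yellow (622.9, 329.0, 973.5, array([34.1, 45.3])) z.010 [0.6184 0.249 ] z.066 [0.5636 0.2877]
yellow (431.6, 256.2, 275.0, array([19.1, 22.6])) z.010 [0.495  0.2979] z.066 [0.4759 0.3225]
yellow (320.0, 260.2, 1971.0, array([48.2, 52.1])) z.010 [0.4295 0.2953] z.066 [0.4294 0.3206]
green (598.7, 172.7, 5004.0, array([ 98.6, 114.4])) z.010 [0.5825 0.3476] z.066 [0.5381 0.3578]
blue (412.3, 364.3, 1138.5, array([28.3, 54.6])) z.010 [0.489  0.2228] z.066 [0.4717 0.2691]
blue (196.0, 25.2, 973.5, array([37.9, 58.4])) z.010 [0.3681 0.4211] z.066 [0.3858 0.4101]
```

View pics/s2.png

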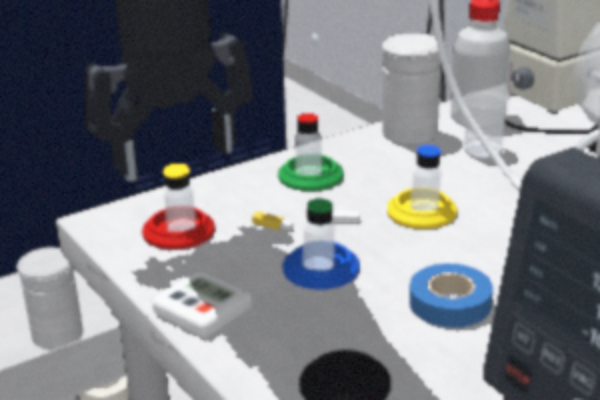

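View pics/w2.png

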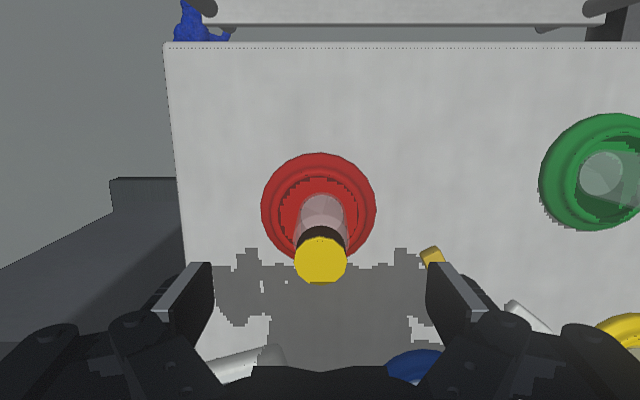

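```bash
python3 - <<'E'
from h import *
def pr(n,p):
    c,T=cam_T(n); q=np.linalg.inv(T)@np.r_[p,1]; return np.round([c["cx"]+c["fx"]*q[0]/-q[2],c["cy"]+c["fy"]*q[1]/q[2]],1)
for z in (.02,.035,.055,.075):
    print(z,[pr("side",[x,.313,z]) for x in (.387,.473)],[pr("wrist",[x,.3135,z]) for x in (.387,.473)])
print("base",pr("side",[.429,.319,.004]),pr("side",[.43,.36,.02]),pr("side",[.43,.4,.035]))
print("wrist cap/base",pr("wrist",[.43,.319,.066]),pr("wrist",[.43,.319,.004]),pr("wrist",[.588,.3455,.004]))
E
```

```text
0.02 [array([220.1, 215.7]), array([262.4, 202.1])] [array([241.9, 237.5]), array([398.4, 237.5])]
0.035 [array([219.2, 208.3]), array([261.9, 194.9])] [array([235.8, 247.9]), array([404.7, 248. ])]
0.055 [array([218. , 198.3]), array([261.2, 185.3])] [array([225.9, 264.8]), array([414.9, 264.8])]
0.075 [array([216.8, 188.1]), array([260.5, 175.4])] [array([213.4, 286.1]), array([427.8, 286.2])]
base [240.4 215.2] [230.1 198.8] [220.1 184. ]
wrist cap/base [320.6 264. ] [320.1 219.1] [597.7 174.8]
```

>>> {"op": "drive_tool", "data": {
  "targets": [
    {"dx": 0,"dy": 0,"dz": -0.3,"yaw": 0,"fingers": 0},
    {"dx": 0,"dy": 0,"dz": -0.3,"yaw": 0,"fingers": 0},
    {"dx": 0,"dy": 0,"dz": 0,"yaw": 0,"fingers": 1},
    {"dx": 0,"dy": 0,"dz": 0,"yaw": 0,"fingers": 1},
    {"dx": 0,"dy": 0,"dz": 0,"yaw": 0,"fingers": 1},
    {"dx": 0,"dy": 0,"dz": 0,"yaw": 0,"fingers": 1},
    {"dx": 0,"dy": 0,"dz": 0,"yaw": 0,"fingers": 1},
    {"dx": 0,"dy": 0,"dz": 0,"yaw": 0,"fingers": 1}
  ]
}}

```text
clock: 5.1
position: [0.4295, 0.3141, 0.0822]
tool_rot: [-3.141, 0.0, 1.572]
force: [-0.0, -0.2, -0.2]
grip_width: 0.0001
finger_force: 0.0
```

```bash
python3 look.py w3; python3 - <<'E'
from h import *
a=cv2.imread("pics/w3.png"); b=grab_frame("side")[60:260,150:350]
cv2.imwrite("pics/c3.png",np.vstack([a[180:400,120:520],cv2.resize(b,None,fx=1.7,fy=1.7)[:, :340].copy() if 0 else cv2.copyMakeBorder(cv2.resize(b,None,fx=1.7,fy=1.7),0,0,0,60,cv2.BORDER_CONSTANT)]))
def pr(n,p):
    c,T=cam_T(n); q=np.linalg.inv(T)@np.r_[p,1]; return np.round([c["cx"]+c["fx"]*q[0]/-q[2],c["cy"]+c["fy"]*q[1]/q[2]],1)
p=readout.observe()["position"]
for k in(0,.0187,.04,.06): print(k,pr("side",p+[0,0,k]),pr("wrist",p+[0,0,k]))
E
```

```text
5.1 [0.4295 0.3141 0.0822] [-3.141  0.     1.572]
red (604.6, 170.8, 1166.5, array([35.3, 42.2])) z.010 [0.633  0.3388] z.066 [0.5878 0.3487]
red (318.2, 185.6, 4079.0, array([83.4, 86. ])) z.010 [0.4279 0.3277] z.066 [0.4281 0.34  ]
yellow (566.9, 308.5, 3373.5, array([68.8, 84.3])) z.010 [0.6269 0.2275] z.066 [0.583 0.262]
yellow (414.1, 236.6, 527.5, array([16. , 46.4])) z.010 [0.5003 0.2885] z.066 [0.4844 0.3095]
yellow (320.5, 218.7, 1057.0, array([35.9, 37.6])) z.010 [0.4297 0.3025] z.066 [0.4295 0.3205]
green (541.8, 159.8, 2752.5, array([80.1, 85.3])) z.010 [0.5867 0.3467] z.066 [0.5517 0.3548]
blue (630.3, 365.8, 450.5, array([21.3, 29.3])) z.010 [0.6903 0.1733] z.066 [0.6324 0.2198]
blue (201.7, 38.8, 1440.0, array([49.7, 55.9])) z.010 [0.352  0.4253] z.066 [0.369 0.416]
0 [238.3 177.7] [320.6 239.1]
0.0187 [237.4 168.1] [320.8 252.8]
0.04 [236.3 156.8] [321.  272.4]
0.06 [235.3 146. ] [321.2 296.2]
```

View pics/c3.png

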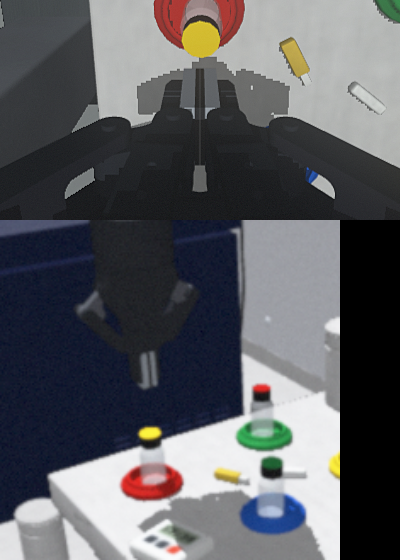

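Pads seen in both views put the shut fingertips about 38 mm above the reported TCP, and about 51 mm when open. The earlier views agree with this. I'll grip by the cap at reported z ≈ 0.006, which puts the tips near z ≈ 0.044, and check before lifting.

>>> {"op": "drive_tool", "data": {
  "targets": [
    {"dx": 0.06,"dy": 0,"dz": 0,"yaw": 0,"fingers": 0},
    {"dx": 0,"dy": 0,"dz": 0,"yaw": 0,"fingers": 0},
    {"dx": 0,"dy": 0,"dz": 0,"yaw": 0,"fingers": 0},
    {"dx": 0,"dy": 0,"dz": 0,"yaw": 0,"fingers": 0},
    {"dx": 0,"dy": 0,"dz": 0,"yaw": 0,"fingers": 0},
    {"dx": 0,"dy": 0,"dz": 0,"yaw": 0,"fingers": 0},
    {"dx": 0,"dy": 0,"dz": 0.3,"yaw": 0,"fingers": 0},
    {"dx": 0,"dy": 0,"dz": 0.3,"yaw": 0,"fingers": 0},
    {"dx": 0,"dy": 0,"dz": 0.16,"yaw": 0,"fingers": 0},
    {"dx": 0,"dy": 0,"dz": 0,"yaw": 0,"fingers": 0},
    {"dx": 0,"dy": 0,"dz": 0,"yaw": 0,"fingers": 1},
    {"dx": 0,"dy": 0,"dz": 0,"yaw": 0,"fingers": 1},
    {"dx": 0,"dy": 0,"dz": 0,"yaw": 0,"fingers": 1},
    {"dx": 0,"dy": 0,"dz": 0,"yaw": 0,"fingers": 1},
    {"dx": 0,"dy": 0,"dz": 0,"yaw": 0,"fingers": 1},
    {"dx": 0,"dy": 0,"dz": 0,"yaw": 0,"fingers": 1}
  ],
  "squeeze": 20
}}

```text
clock: 6.8
position: [0.4303, 0.3205, 0.0071]
tool_rot: [3.14, -0.001, 1.571]
force: [2.0, -0.6, 7.2]
grip_width: 0.022
finger_force: 19.6
```

```bash
python3 - <<'E'
from h import *
b=grab_frame("side")[100:260,180:340]; a=grab_frame("wrist")[150:350,160:480]
cv2.imwrite("pics/c4.png",np.hstack([cv2.resize(b,(480,480)),cv2.copyMakeBorder(a,0,280,0,0,cv2.BORDER_CONSTANT)]))
E
```

```text
(no output)
```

View pics/c4.png

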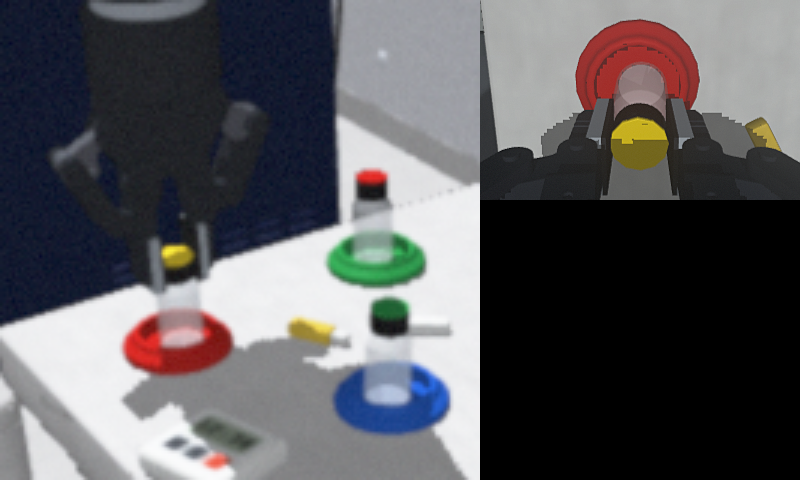

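The yellow cap is gripped, with an opening of 22 mm. I'll carry it to black.

>>> {"op": "drive_tool", "data": {
  "targets": [
    {"dx": 0,"dy": 0,"dz": -0.2,"yaw": 0,"fingers": 1},
    {"dx": 0,"dy": 0,"dz": -0.3,"yaw": 0,"fingers": 1},
    {"dx": 0,"dy": 0,"dz": -0.3,"yaw": 0,"fingers": 1},
    {"dx": -0.2,"dy": -0.01,"dz": 0,"yaw": 0,"fingers": 1},
    {"dx": -0.36,"dy": -0.01,"dz": 0,"yaw": 0,"fingers": 1},
    {"dx": -0.4,"dy": -0.01,"dz": 0,"yaw": 0,"fingers": 1},
    {"dx": -0.4,"dy": -0.01,"dz": 0,"yaw": 0,"fingers": 1},
    {"dx": -0.4,"dy": -0.01,"dz": 0,"yaw": 0,"fingers": 1},
    {"dx": -0.4,"dy": -0.01,"dz": 0,"yaw": 0,"fingers": 1},
    {"dx": -0.35,"dy": -0.01,"dz": 0,"yaw": 0,"fingers": 1},
    {"dx": -0.2,"dy": 0,"dz": 0,"yaw": 0,"fingers": 1},
    {"dx": 0,"dy": 0,"dz": 0,"yaw": 0,"fingers": 1},
    {"dx": 0,"dy": 0,"dz": 0.3,"yaw": 0,"fingers": 1},
    {"dx": 0,"dy": 0,"dz": 0.2,"yaw": 0,"fingers": 1},
    {"dx": 0,"dy": 0,"dz": 0,"yaw": 0,"fingers": 1},
    {"dx": 0,"dy": 0,"dz": 0,"yaw": 0,"fingers": 1}
  ]
}}

```text
clock: 8.5
position: [0.4229, 0.05, 0.0369]
tool_rot: [-3.141, -0.0, 1.573]
force: [-0.5, -0.6, -0.0]
grip_width: 0.0222
finger_force: 18.5
```

```bash
python3 - <<'E'
from h import *
s=readout.observe();print(s["position"].round(4),s["grip_width"],s["finger_force"])
b=grab_frame("side"); 
c,T=cam_T("side")
for q in blobs(b,"yellow",25): print("side",q,cast(c,T,q[0],q[1],.066+s["position"][2]-.007).round(3))
cv2.imwrite("pics/c5.png",cv2.resize(b[160:340,240:420],(540,540)))
E
```

```text
[0.4229 0.05   0.0369] 0.02219024052535422 18.52143685275223
side (359.1, 343.1, 305.0, array([22.3, 32.3])) [ 0.338 -0.137  0.096]
side (323.9, 238.8, 99.5, array([11.2, 12.1])) [0.424 0.046 0.096]
side (365.6, 206.3, 217.5, array([14.5, 26. ])) [0.529 0.084 0.096]
```

View pics/c5.png

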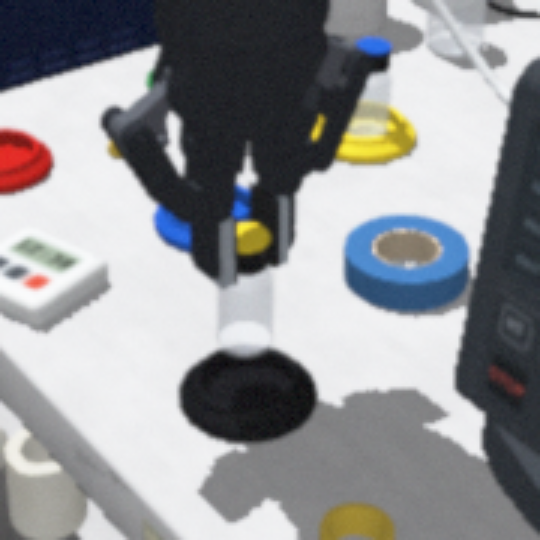

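The yellow vial is upright over the black holder at about (323,238). I'll lower it, release, and go over to the red vial.

>>> {"op": "drive_tool", "data": {
  "targets": [
    {"dx": 0,"dy": 0,"dz": 0.2,"yaw": 0,"fingers": 1},
    {"dx": 0,"dy": 0,"dz": 0.09,"yaw": 0,"fingers": 1},
    {"dx": 0,"dy": 0,"dz": 0,"yaw": 0,"fingers": 1},
    {"dx": 0,"dy": 0,"dz": 0,"yaw": 0,"fingers": 0},
    {"dx": 0,"dy": 0,"dz": 0,"yaw": 0,"fingers": 0},
    {"dx": 0,"dy": 0,"dz": 0,"yaw": 0,"fingers": 0},
    {"dx": 0,"dy": 0,"dz": 0,"yaw": 0,"fingers": 0},
    {"dx": 0,"dy": 0,"dz": 0,"yaw": 0,"fingers": 0},
    {"dx": 0,"dy": 0,"dz": -0.4,"yaw": 0,"fingers": 0},
    {"dx": 0,"dy": 0,"dz": -0.4,"yaw": 0,"fingers": 0},
    {"dx": 0.37,"dy": 0.206,"dz": 0,"yaw": 0,"fingers": 0},
    {"dx": 0.37,"dy": 0.206,"dz": 0,"yaw": 0,"fingers": 0},
    {"dx": 0.37,"dy": 0.206,"dz": 0,"yaw": 0,"fingers": 0},
    {"dx": 0.37,"dy": 0.206,"dz": 0,"yaw": 0,"fingers": 0},
    {"dx": 0.37,"dy": 0.206,"dz": 0,"yaw": 0,"fingers": 0},
    {"dx": 0.37,"dy": 0.206,"dz": 0,"yaw": 0,"fingers": 0},
    {"dx": 0.37,"dy": 0.206,"dz": 0,"yaw": 0,"fingers": 0},
    {"dx": 0.365,"dy": 0.208,"dz": 0,"yaw": 0,"fingers": 0},
    {"dx": 0,"dy": 0,"dz": 0,"yaw": 0,"fingers": 0},
    {"dx": 0,"dy": 0,"dz": 0,"yaw": 0,"fingers": 0}
  ]
}}

```text
clock: 10.55
position: [0.5871, 0.3454, 0.0868]
tool_rot: [-3.141, 0.0, 1.573]
force: [0.6, -0.3, 0.6]
grip_width: 0.0856
finger_force: 0.0
```

```bash
python3 look.py w6; python3 - <<'E'
from h import *
c,T=cam_T("side"); b=grab_frame("side")
for q in blobs(b,"yellow",25): print("side",q,cast(c,T,q[0],q[1],.066).round(3))
E
```

```text
10.55 [0.5871 0.3454 0.0868] [-3.141  0.     1.573]
red (323.9, 220.9, 1019.0, array([35.7, 36.4])) z.010 [0.5899 0.3306] z.066 [0.5891 0.3489]
red (116.9, 224.4, 5581.5, array([78.3, 90.8])) z.010 [0.4324 0.3274] z.066 [0.4659 0.3464]
yellow (373.3, 335.9, 2794.0, array([62.9, 76.7])) z.010 [0.6316 0.23  ] z.066 [0.6218 0.2702]
yellow (215.4, 271.5, 417.0, array([17.7, 40.7])) z.010 [0.5044 0.2884] z.066 [0.5222 0.3159]
green (323.0, 198.0, 5682.0, array([84. , 86.2])) z.010 [0.5891 0.3486] z.066 [0.5885 0.3629]
blue (227.5, 354.1, 1669.0, array([40.6, 63.5])) z.010 [0.5089 0.2118] z.066 [0.5257 0.2559]
blue (153.1, 61.6, 1650.5, array([46.1, 58.3])) z.010 [0.4741 0.4431] z.066 [0.4985 0.4369]
side (359.3, 343.3, 297.0, array([22. , 32.4])) [ 0.358 -0.114  0.066]
side (321.7, 257.5, 116.5, array([10.4, 14.6])) [0.421 0.047 0.066]
side (283.4, 209.7, 58.0, array([ 5.6, 14.6])) [0.448 0.194 0.066]
side (360.2, 204.6, 343.5, array([18.2, 33.1])) [0.56  0.134 0.066]
```

Yellow stands in black. I'll grasp red and carry it over the red holder.

>>> {"op": "drive_tool", "data": {
  "targets": [
    {"dx": 0.015,"dy": 0.015,"dz": 0.3,"yaw": 0,"fingers": 0},
    {"dx": 0,"dy": 0,"dz": 0.3,"yaw": 0,"fingers": 0},
    {"dx": 0,"dy": 0,"dz": 0.2,"yaw": 0,"fingers": 0},
    {"dx": 0,"dy": 0,"dz": 0,"yaw": 0,"fingers": 0},
    {"dx": 0,"dy": 0,"dz": 0,"yaw": 0,"fingers": 1},
    {"dx": 0,"dy": 0,"dz": 0,"yaw": 0,"fingers": 1},
    {"dx": 0,"dy": 0,"dz": 0,"yaw": 0,"fingers": 1},
    {"dx": 0,"dy": 0,"dz": 0,"yaw": 0,"fingers": 1},
    {"dx": 0,"dy": 0,"dz": 0,"yaw": 0,"fingers": 1},
    {"dx": 0,"dy": 0,"dz": -0.2,"yaw": 0,"fingers": 1},
    {"dx": 0,"dy": 0,"dz": -0.3,"yaw": 0,"fingers": 1},
    {"dx": 0,"dy": 0,"dz": -0.3,"yaw": 0,"fingers": 1},
    {"dx": -0.02,"dy": -0.2,"dz": 0,"yaw": 0,"fingers": 1},
    {"dx": -0.05,"dy": -0.36,"dz": 0,"yaw": 0,"fingers": 1},
    {"dx": -0.06,"dy": -0.4,"dz": 0,"yaw": 0,"fingers": 1},
    {"dx": -0.06,"dy": -0.4,"dz": 0,"yaw": 0,"fingers": 1},
    {"dx": -0.03,"dy": -0.245,"dz": 0,"yaw": 0,"fingers": 1},
    {"dx": 0,"dy": 0,"dz": 0,"yaw": 0,"fingers": 1},
    {"dx": 0,"dy": 0,"dz": 0,"yaw": 0,"fingers": 1}
  ]
}}

```text
clock: 12.55
position: [0.4293, 0.3245, 0.0888]
tool_rot: [3.14, -0.0, 1.572]
force: [0.1, -0.2, -0.7]
grip_width: 0.0217
finger_force: 18.2
```

>>> {"op": "drive_tool", "data": {
  "targets": [
    {"dx": 0,"dy": -0.01,"dz": 0.3,"yaw": 0,"fingers": 1},
    {"dx": 0,"dy": 0,"dz": 0.3,"yaw": 0,"fingers": 1},
    {"dx": 0,"dy": 0,"dz": 0.19,"yaw": 0,"fingers": 1},
    {"dx": 0,"dy": 0,"dz": 0,"yaw": 0,"fingers": 1},
    {"dx": 0,"dy": 0,"dz": 0,"yaw": 0,"fingers": 0},
    {"dx": 0,"dy": 0,"dz": 0,"yaw": 0,"fingers": 0},
    {"dx": 0,"dy": 0,"dz": 0,"yaw": 0,"fingers": 0},
    {"dx": 0,"dy": 0,"dz": 0,"yaw": 0,"fingers": 0},
    {"dx": 0,"dy": 0,"dz": 0,"yaw": 0,"fingers": 0},
    {"dx": 0,"dy": 0,"dz": -0.4,"yaw": 0,"fingers": 0},
    {"dx": 0,"dy": 0,"dz": -0.4,"yaw": 0,"fingers": 0},
    {"dx": -0.334,"dy": 0.172,"dz": 0,"yaw": 0,"fingers": 0},
    {"dx": -0.334,"dy": 0.172,"dz": 0,"yaw": 0,"fingers": 0},
    {"dx": -0.334,"dy": 0.172,"dz": 0,"yaw": 0,"fingers": 0},
    {"dx": -0.334,"dy": 0.172,"dz": 0,"yaw": 0,"fingers": 0},
    {"dx": 0,"dy": 0,"dz": 0,"yaw": 0,"fingers": 0},
    {"dx": 0,"dy": 0,"dz": 0,"yaw": 0,"fingers": 0}
  ]
}}

```text
clock: 14.25
position: [0.4969, 0.19, 0.0885]
tool_rot: [-3.142, -0.0, 1.57]
force: [0.1, 0.5, -0.0]
grip_width: 0.0854
finger_force: 0.0
```

```bash
python3 look.py w7; python3 - <<'E'
from h import *
c,T=cam_T("side"); b=grab_frame("side"); cv2.imwrite("pics/s7.png",b)
for q in blobs(b,"red",25): print("side",q,cast(c,T,q[0],q[1],.066).round(3))
E
```

```text
14.25 [0.4969 0.19   0.0885] [-3.142 -0.     1.57 ]
red (159.8, 218.6, 195.5, array([15. , 17.7])) z.010 [0.3746 0.1766] z.066 [0.4009 0.1944]
red (219.3, 24.3, 3725.5, array([ 65.7, 101.3])) z.010 [0.4301 0.3112] z.066 [0.4444 0.3   ]
yellow (501.6, 156.5, 4287.0, array([81.2, 92.5])) z.010 [0.6286 0.2237] z.066 [0.6    0.2314]
yellow (326.9, 64.3, 697.0, array([18. , 55.1])) z.010 [0.5014 0.2864] z.066 [0.5002 0.2806]
green (321.6, 221.8, 952.0, array([33.8, 36. ])) z.010 [0.4979 0.1739] z.066 [0.4975 0.1923]
green (462.7, 3.9, 318.0, array([ 9.8, 54.3])) z.010 [0.5897 0.3232] z.066 [0.5695 0.3094]
green (460.6, -0.2, 671.5, array([40.6, 70.2])) z.010 [0.5881 0.3256] z.066 [0.5682 0.3113]
blue (390.9, 329.5, 2084.5, array([56.6, 81.4])) z.010 [0.5559 0.0793] z.066 [0.543  0.1182]
blue (561.5, 177.4, 1051.5, array([33.4, 40.2])) z.010 [0.6749 0.2083] z.066 [0.6363 0.2193]
blue (323.1, 192.8, 3748.5, array([80.7, 83.3])) z.010 [0.499  0.1967] z.066 [0.4984 0.2102]
side (238.9, 214.2, 361.0, array([18.7, 34.1])) [0.383 0.224 0.066]
side (235.7, 184.0, 65.5, array([ 6.5, 13.4])) [0.428 0.325 0.066]
side (391.7, 104.2, 131.5, array([11.4, 15.2])) [0.959 0.5   0.066]
```

Red stands in red, with its cap at (0.428, 0.325). Next is green.

>>> {"op": "drive_tool", "data": {
  "targets": [
    {"dx": 0.01,"dy": 0,"dz": 0.3,"yaw": 0,"fingers": 0},
    {"dx": 0,"dy": 0,"dz": 0.3,"yaw": 0,"fingers": 0},
    {"dx": 0,"dy": 0,"dz": 0.2,"yaw": 0,"fingers": 0},
    {"dx": 0,"dy": 0,"dz": 0,"yaw": 0,"fingers": 0},
    {"dx": 0,"dy": 0,"dz": 0,"yaw": 0,"fingers": 1},
    {"dx": 0,"dy": 0,"dz": 0,"yaw": 0,"fingers": 1},
    {"dx": 0,"dy": 0,"dz": 0,"yaw": 0,"fingers": 1},
    {"dx": 0,"dy": 0,"dz": 0,"yaw": 0,"fingers": 1},
    {"dx": 0,"dy": 0,"dz": 0,"yaw": 0,"fingers": 1},
    {"dx": 0,"dy": 0,"dz": -0.2,"yaw": 0,"fingers": 1},
    {"dx": 0,"dy": 0,"dz": -0.3,"yaw": 0,"fingers": 1},
    {"dx": 0,"dy": 0,"dz": -0.3,"yaw": 0,"fingers": 1},
    {"dx": 0.2,"dy": 0.12,"dz": 0,"yaw": 0,"fingers": 1},
    {"dx": 0.31,"dy": 0.18,"dz": 0,"yaw": 0,"fingers": 1},
    {"dx": 0.32,"dy": 0.19,"dz": 0,"yaw": 0,"fingers": 1},
    {"dx": 0.32,"dy": 0.19,"dz": 0,"yaw": 0,"fingers": 1},
    {"dx": 0.25,"dy": 0.15,"dz": 0,"yaw": 0,"fingers": 1},
    {"dx": 0.15,"dy": 0.085,"dz": 0,"yaw": 0,"fingers": 1},
    {"dx": 0,"dy": 0,"dz": 0,"yaw": 0,"fingers": 1},
    {"dx": 0,"dy": 0,"dz": 0,"yaw": 0,"fingers": 1}
  ]
}}

```text
clock: 16.35
position: [0.5876, 0.3465, 0.0882]
tool_rot: [-3.141, 0.0, 1.572]
force: [-0.6, 0.3, -0.6]
grip_width: 0.0215
finger_force: 18.4
```

>>> {"op": "drive_tool", "data": {
  "targets": [
    {"dx": 0,"dy": 0,"dz": 0.3,"yaw": 0,"fingers": 1},
    {"dx": 0,"dy": 0,"dz": 0.3,"yaw": 0,"fingers": 1},
    {"dx": 0,"dy": 0,"dz": 0.19,"yaw": 0,"fingers": 1},
    {"dx": 0,"dy": 0,"dz": 0,"yaw": 0,"fingers": 1},
    {"dx": 0,"dy": 0,"dz": 0,"yaw": 0,"fingers": 0},
    {"dx": 0,"dy": 0,"dz": 0,"yaw": 0,"fingers": 0},
    {"dx": 0,"dy": 0,"dz": 0,"yaw": 0,"fingers": 0},
    {"dx": 0,"dy": 0,"dz": 0,"yaw": 0,"fingers": 0},
    {"dx": 0,"dy": 0,"dz": 0,"yaw": 0,"fingers": 0},
    {"dx": 0,"dy": 0,"dz": -0.4,"yaw": 0,"fingers": 0},
    {"dx": 0,"dy": 0,"dz": -0.4,"yaw": 0,"fingers": 0},
    {"dx": -0.32,"dy": 0.121,"dz": 0,"yaw": 0,"fingers": 0},
    {"dx": -0.32,"dy": 0.121,"dz": 0,"yaw": 0,"fingers": 0},
    {"dx": -0.32,"dy": 0.121,"dz": 0,"yaw": 0,"fingers": 0},
    {"dx": -0.32,"dy": 0.121,"dz": 0,"yaw": 0,"fingers": 0},
    {"dx": 0,"dy": 0,"dz": 0,"yaw": 0,"fingers": 0},
    {"dx": 0,"dy": 0,"dz": 0,"yaw": 0,"fingers": 0}
  ]
}}

```text
clock: 18.05
position: [0.6367, 0.218, 0.0895]
tool_rot: [-3.142, -0.0, 1.57]
force: [-0.5, 0.5, 0.3]
grip_width: 0.0854
finger_force: 0.0
```

```bash
python3 look.py w8; python3 - <<'E'
from h import *
c,T=cam_T("side"); b=grab_frame("side"); cv2.imwrite("pics/s8.png",b)
for q in blobs(b,"green",25): print("side",q,cast(c,T,q[0],q[1],.066).round(3))
E
```

```text
18.05 [0.6367 0.218  0.0895] [-3.142 -0.     1.57 ]
red (30.6, 52.2, 4644.5, array([ 75.4, 104.5])) z.010 [0.4409 0.3222] z.066 [0.4828 0.3147]
yellow (315.6, 192.6, 3847.0, array([80.4, 83.6])) z.010 [0.6332 0.2246] z.066 [0.6338 0.2381]
yellow (131.3, 106.6, 782.0, array([20. , 55.1])) z.010 [0.5039 0.2868] z.066 [0.5323 0.2869]
green (251.4, 28.9, 4242.5, array([71.5, 99.4])) z.010 [0.5908 0.3366] z.066 [0.6005 0.326 ]
blue (228.4, 345.9, 1803.5, array([58.5, 69. ])) z.010 [0.5587 0.0907] z.066 [0.5753 0.133 ]
blue (321.7, 222.7, 945.5, array([33.7, 35.8])) z.010 [0.6378 0.2009] z.066 [0.6374 0.2194]
blue (145.7, 227.8, 5390.0, array([77.7, 88.3])) z.010 [0.5023 0.1968] z.066 [0.531  0.2162]
side (305.2, 186.6, 246.0, array([15.2, 29.7])) [0.523 0.243 0.066]
side (304.5, 159.6, 35.0, array([5.2, 9. ])) [0.587 0.342 0.066]
```

>>> {"op": "drive_tool", "data": {
  "targets": [
    {"dx": 0.01,"dy": 0,"dz": 0.3,"yaw": 0,"fingers": 0},
    {"dx": 0,"dy": 0,"dz": 0.3,"yaw": 0,"fingers": 0},
    {"dx": 0,"dy": 0,"dz": 0.2,"yaw": 0,"fingers": 0},
    {"dx": 0,"dy": 0,"dz": 0,"yaw": 0,"fingers": 0},
    {"dx": 0,"dy": 0,"dz": 0,"yaw": 0,"fingers": 1},
    {"dx": 0,"dy": 0,"dz": 0,"yaw": 0,"fingers": 1},
    {"dx": 0,"dy": 0,"dz": 0,"yaw": 0,"fingers": 1},
    {"dx": 0,"dy": 0,"dz": 0,"yaw": 0,"fingers": 1},
    {"dx": 0,"dy": 0,"dz": 0,"yaw": 0,"fingers": 1},
    {"dx": 0,"dy": 0,"dz": -0.2,"yaw": 0,"fingers": 1},
    {"dx": 0,"dy": 0,"dz": -0.3,"yaw": 0,"fingers": 1},
    {"dx": 0,"dy": 0,"dz": -0.3,"yaw": 0,"fingers": 1},
    {"dx": -0.04,"dy": -0.2,"dz": 0,"yaw": 0,"fingers": 1},
    {"dx": -0.06,"dy": -0.35,"dz": 0,"yaw": 0,"fingers": 1},
    {"dx": -0.06,"dy": -0.35,"dz": 0,"yaw": 0,"fingers": 1},
    {"dx": -0.06,"dy": -0.3,"dz": 0,"yaw": 0,"fingers": 1},
    {"dx": -0.03,"dy": -0.177,"dz": 0,"yaw": 0,"fingers": 1},
    {"dx": 0,"dy": 0,"dz": 0,"yaw": 0,"fingers": 1},
    {"dx": 0,"dy": 0,"dz": 0,"yaw": 0,"fingers": 1}
  ]
}}

```text
clock: 20.05
position: [0.4997, 0.1948, 0.0907]
tool_rot: [3.14, -0.0, 1.571]
force: [0.3, 0.2, 0.6]
grip_width: 0.0208
finger_force: 18.5
```

>>> {"op": "drive_tool", "data": {
  "targets": [
    {"dx": 0,"dy": 0,"dz": 0.3,"yaw": 0,"fingers": 1},
    {"dx": 0,"dy": 0,"dz": 0.3,"yaw": 0,"fingers": 1},
    {"dx": 0,"dy": 0,"dz": 0.19,"yaw": 0,"fingers": 1},
    {"dx": 0,"dy": 0,"dz": 0,"yaw": 0,"fingers": 1},
    {"dx": 0,"dy": 0,"dz": 0,"yaw": 0,"fingers": 0},
    {"dx": 0,"dy": 0,"dz": 0,"yaw": 0,"fingers": 0},
    {"dx": 0,"dy": 0,"dz": 0,"yaw": 0,"fingers": 0},
    {"dx": 0,"dy": 0,"dz": 0,"yaw": 0,"fingers": 0},
    {"dx": 0,"dy": 0,"dz": 0,"yaw": 0,"fingers": 0},
    {"dx": 0,"dy": 0,"dz": -0.4,"yaw": 0,"fingers": 0},
    {"dx": 0,"dy": 0,"dz": -0.4,"yaw": 0,"fingers": 0},
    {"dx": -0.293,"dy": -0.154,"dz": 0,"yaw": 0,"fingers": 0},
    {"dx": -0.293,"dy": -0.154,"dz": 0,"yaw": 0,"fingers": 0},
    {"dx": -0.293,"dy": -0.154,"dz": 0,"yaw": 0,"fingers": 0},
    {"dx": -0.293,"dy": -0.154,"dz": 0,"yaw": 0,"fingers": 0},
    {"dx": -0.293,"dy": -0.154,"dz": 0,"yaw": 0,"fingers": 0},
    {"dx": 0,"dy": 0,"dz": 0,"yaw": 0,"fingers": 0},
    {"dx": 0,"dy": 0,"dz": 0,"yaw": 0,"fingers": 0}
  ]
}}

```text
clock: 21.85
position: [0.4221, 0.0475, 0.0908]
tool_rot: [3.141, 0.0, 1.57]
force: [0.4, -0.5, -0.0]
grip_width: 0.0855
finger_force: 0.0
```

```bash
python3 look.py w9; python3 - <<'E'
from h import *
c,T=cam_T("side"); b=grab_frame("side"); cv2.imwrite("pics/s9.png",b)
for q in blobs(b,"blue",25): print("side",q,cast(c,T,q[0],q[1],.066).round(3))
E
```

```text
21.85 [0.4221 0.0475 0.0908] [3.141 0.    1.57 ]
red (250.2, 7.7, 281.0, array([18. , 21.4])) z.010 [0.3759 0.1791] z.066 [0.3856 0.1657]
yellow (290.3, 331.1, 784.0, array([34.9, 52.1])) z.010 [ 0.397  -0.0662] z.066 [ 0.4022 -0.027 ]
yellow (320.3, 220.7, 973.5, array([34.1, 36.4])) z.010 [0.4222 0.0316] z.066 [0.422  0.0498]
blue (507.2, 148.4, 6966.0, array([ 87.8, 101. ])) z.010 [0.5584 0.0869] z.066 [0.529  0.0933]
blue (432.9, 17.0, 2719.5, array([ 43. , 100.5])) z.010 [0.4968 0.1735] z.066 [0.4806 0.1614]
side (375.2, 247.2, 982.0, array([30.5, 41.2])) [0.498 0.023 0.066]
side (310.2, 232.9, 441.0, array([21.1, 36.1])) [0.444 0.11  0.066]
side (310.6, 201.8, 62.0, array([ 7. , 11.7])) [0.499 0.191 0.066]
side (33.7, 189.7, 29.0, array([ 3.4, 12.5])) [0.129 0.515 0.066]
side (257.9, 179.9, 27.0, array([7.4, 8.8])) [0.469 0.316 0.066]
side (80.2, 143.4, 52.5, array([ 5. , 28.1])) [0.248 0.695 0.066]
side (71.9, 108.8, 120.0, array([16.4, 31.5])) [0.287 0.953 0.066]
side (62.7, 140.9, 1124.0, array([28.3, 89.9])) [0.221 0.733 0.066]
side (45.4, 82.0, 38.0, array([ 7.6, 15.1])) [0.281 1.266 0.066]
side (178.9, 85.6, 576.5, array([  4.7, 208.7])) [0.585 0.991 0.066]
side (55.5, 71.1, 951.0, array([19.1, 81.8])) [0.331 1.386 0.066]
```

>>> {"op": "drive_tool", "data": {
  "targets": [
    {"dx": 0.01,"dy": 0,"dz": 0.3,"yaw": 0,"fingers": 0},
    {"dx": 0,"dy": 0,"dz": 0.3,"yaw": 0,"fingers": 0},
    {"dx": 0,"dy": 0,"dz": 0.22,"yaw": 0,"fingers": 0},
    {"dx": 0,"dy": 0,"dz": 0,"yaw": 0,"fingers": 0},
    {"dx": 0,"dy": 0,"dz": 0,"yaw": 0,"fingers": 1},
    {"dx": 0,"dy": 0,"dz": 0,"yaw": 0,"fingers": 1},
    {"dx": 0,"dy": 0,"dz": 0,"yaw": 0,"fingers": 1},
    {"dx": 0,"dy": 0,"dz": 0,"yaw": 0,"fingers": 1},
    {"dx": 0,"dy": 0,"dz": 0,"yaw": 0,"fingers": 1},
    {"dx": 0,"dy": 0,"dz": -0.2,"yaw": 0,"fingers": 1},
    {"dx": 0,"dy": 0,"dz": -0.3,"yaw": 0,"fingers": 1},
    {"dx": 0,"dy": 0,"dz": -0.3,"yaw": 0,"fingers": 1},
    {"dx": 0.15,"dy": 0.18,"dz": 0,"yaw": 0,"fingers": 1},
    {"dx": 0.25,"dy": 0.3,"dz": 0,"yaw": 0,"fingers": 1},
    {"dx": 0.27,"dy": 0.33,"dz": 0,"yaw": 0,"fingers": 1},
    {"dx": 0.27,"dy": 0.33,"dz": 0,"yaw": 0,"fingers": 1},
    {"dx": 0.27,"dy": 0.33,"dz": 0,"yaw": 0,"fingers": 1},
    {"dx": 0.27,"dy": 0.33,"dz": 0,"yaw": 0,"fingers": 1},
    {"dx": 0.25,"dy": 0.3,"dz": 0,"yaw": 0,"fingers": 1},
    {"dx": 0,"dy": 0,"dz": 0,"yaw": 0,"fingers": 1}
  ]
}}

```text
clock: 23.95
position: [0.6335, 0.2259, 0.0881]
tool_rot: [3.141, -0.003, 1.573]
force: [-0.8, -1.0, -0.8]
grip_width: 0.0212
finger_force: 18.3
```

>>> {"op": "drive_tool", "data": {
  "targets": [
    {"dx": 0,"dy": 0,"dz": 0,"yaw": 0,"fingers": 1},
    {"dx": 0,"dy": 0,"dz": 0.3,"yaw": 0,"fingers": 1},
    {"dx": 0,"dy": 0,"dz": 0.3,"yaw": 0,"fingers": 1},
    {"dx": 0,"dy": 0,"dz": 0.19,"yaw": 0,"fingers": 1},
    {"dx": 0,"dy": 0,"dz": 0,"yaw": 0,"fingers": 1},
    {"dx": 0,"dy": 0,"dz": 0,"yaw": 0,"fingers": 0},
    {"dx": 0,"dy": 0,"dz": 0,"yaw": 0,"fingers": 0},
    {"dx": 0,"dy": 0,"dz": 0,"yaw": 0,"fingers": 0},
    {"dx": 0,"dy": 0,"dz": 0,"yaw": 0,"fingers": 0},
    {"dx": 0,"dy": 0,"dz": 0,"yaw": 0,"fingers": 0},
    {"dx": 0,"dy": 0,"dz": -0.4,"yaw": 0,"fingers": 0},
    {"dx": 0,"dy": 0,"dz": -0.4,"yaw": 0,"fingers": 0},
    {"dx": 0,"dy": 0,"dz": -0.4,"yaw": 0,"fingers": 0},
    {"dx": -0.35,"dy": -0.33,"dz": 0,"yaw": 0,"fingers": 0},
    {"dx": -0.35,"dy": -0.33,"dz": 0,"yaw": 0,"fingers": 0},
    {"dx": -0.35,"dy": -0.33,"dz": 0,"yaw": 0,"fingers": 0},
    {"dx": -0.35,"dy": -0.33,"dz": 0,"yaw": 0,"fingers": 0},
    {"dx": -0.35,"dy": -0.33,"dz": 0,"yaw": 0,"fingers": 0},
    {"dx": -0.35,"dy": -0.33,"dz": 0,"yaw": 0,"fingers": 0},
    {"dx": 0,"dy": 0,"dz": 0,"yaw": 0,"fingers": 0}
  ]
}}

```text
clock: 25.95
position: [0.4301, 0.0071, 0.1293]
tool_rot: [-3.139, 0.004, 1.567]
force: [0.5, 1.0, 0.8]
grip_width: 0.0854
finger_force: 0.0
```

```bash
python3 - <<'E'
from h import *
H=dict(red=(.428,.324),green=(.588,.345),yellow=(.632,.221),blue=(.499,.194))
for n in("side","top"):
    c,T=cam_T(n); b=grab_frame(n); cv2.imwrite(f"pics/{n}F.png",cv2.resize(b[140:310,190:440],None,fx=2.5,fy=2.5) if n=="side" else b)
    for k in H:
        for q in blobs(b,k,25):
            p=cast(c,T,q[0],q[1],.066)[:2]
            if q[2]<150 and np.hypot(*(p-H[k]))<.03: print(n,k,q[2],p.round(4),H[k])
E
```

```text
side red 66.0 [0.4285 0.3251] (0.428, 0.324)
side yellow 62.5 [0.6286 0.2201] (0.632, 0.221)
side blue 25.5 [0.4951 0.1916] (0.499, 0.194)
```

View pics/sideF.png

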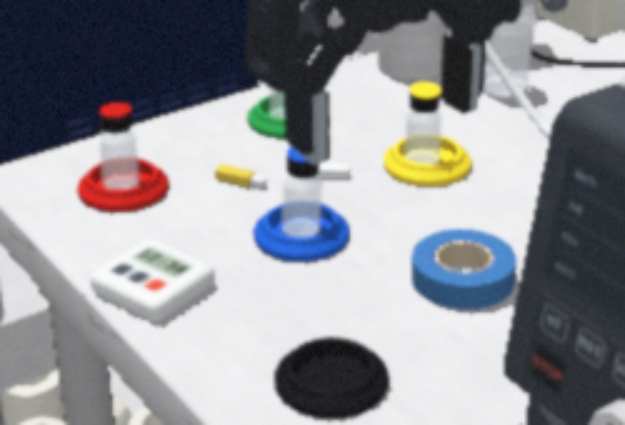

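The final side view shows red, blue and yellow upright in their own holders, and the black holder at crop (330,377) is empty. Green is partly hidden by a finger here, but its cap was measured over its holder after release. I'll hand in.

```bash
python3 -c "
from workcell import workorder
print(workorder.job_done())"
```

```text
the job is handed in; nothing more can be done
None
```

I handed the job in at about 26 s: each vial was placed in the holder of its own colour and black is empty, but green was partly hidden in the last view and rests on its check after release; no verdict was shown.

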